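# Flip a rigging plate at the kerb for inspection

### The arm

A 6-joint arm with a two-finger parallel gripper is mounted at the origin on the work surface. World frame = base frame: x ahead of the robot, y to its left, z up, the work surface at z = 0. Lengths are in m, angles in degrees, forces in N, time in s.
With the tool pointing down it reaches from about 0.35 to 0.875 m from the base axis. Payload 4.2 kg.
Tool frame: the origin (TCP) lies at the very end of the fingers, on their centre line; the grasp point (between the pads) lies 19 mm behind it; z points along the fingers, y is the line along which they close (so a half turn about z gives the same grasp; the last joint's range is limited). The gripper opens to 87 mm and grips with 3 to 60 N. Pads are 19 mm wide; open, the fingers measure 117 mm over their backs; the gripper's body (75 mm by 190 mm) begins 51 mm behind the grasp point.
Start: joints at [85.978, 22.042, 0.453, 0, -68.411, -14.817], TCP at [0.202, 0.592, 0.223] pointing down, gripper open.
Joint ranges: [-179.83, 179.83], [-69.29, 118.12], [-61.27, 80.66], [-181.25, 117.63], [-171.15, -9.14], [-177.46, 177.46]. Speed limits (degrees/s): [159.86, 159.86, 180, 180, 180, 180].

### API

Orientations are given as a 3x3 rotation matrix whose columns are the frame's x, y, z axes.
In Python, from station import sense, optics, r gives the robot as it stands. The module is installed in compiled form; this text tells all that it offers.
- The arm moves only by the shell command python3 -m pendant 'ROWS' [OPENING]. ROWS is JSON, a list that holds one entry, the list of rows, each a list of 4 numbers: the shift along the tool's x, y, z normalised to -1 to 1, where 1 is 100 mm, then the turn about the tool's z normalised to -1 to 1, where 1 is 2 rad. A call has 1 to 8 rows; each row is the pose to reach, as a shift and turn from the pose commanded when the call began, along the tool's axes at that moment; what a row does not reach only later rows make up. A row lasts 1/10 s, in which the tool goes at most 50 mm and 8.59 degrees, less where a joint would pass 70% of its speed; a pose out of reach is approached as far as the arm can. A call with a number of a shift or a turn outside -1 to 1 is refused whole. A call with a gripper value outside its range is refused whole. OPENING is the closure, from 0 (fully open) to 1 (shut), set as the call begins (- or left out, the last holds). The fingers move at their own pace and stop on an object; the grip force is fixed at half the most. Time passes only in rows, so rows that repeat a pose let the fingers close. It gives the time, the measured TCP pose, the force, the opening and the grip force at its end, in the units of the state.
- sense(): the state, without advancing time (a new reading comes with each control period).
- optics.capture(name): name is "scene" or "top" or "wrist"; returns the picture (400x640x3 uint8, red, green, blue); there is no depth.
- optics.get_calibration(name): a dict with "camera_matrix" (3x3 intrinsics, pixels), "camera_from_world" (4x4, takes a point from world to camera coordinates). Camera axes: x right, y down, z forward; pixel columns grow to the right and rows downward; lengths in m; the calibration is good to about 2 mm. A picture is of the moment at which its call begins: read the wrist's pose just before it. get_calibration takes no time and is no camera call; for the wrist camera it gives the pose at the moment of the call.
- r.finish_job(): hands the job in; it is judged then, once.
The state is a dict: "time_s": time; "joints": joint angles; "joint_velocities": joint speeds; "effort": joint torques, N m; "tcp_pos": TCP position; "ee_rot": TCP orientation; "wrist_force": force on the tool from outside, world axes, zero at the start; "moment": the same for the moment, N m; "gripper_width": opening from 0.0 (shut) to 1.0 (fully open); "gripper_force": force on a finger pad.
Only numpy, scipy, OpenCV 4.12 (cv2) and the standard library are available. Lean on these libraries where they do the work, as an engineer would, in place of code of your own. Each camera call takes 0.05 s, during which the arm holds its last target. There are 200 camera calls.

### The job

Turn the flat rectangular rigging plate over so that the identification strip on its hidden face is on top for inspection, without grasping it or picking it up. With the fingertips gently push it along the mat squarely against the sloping kerb until it tips up and leans there, then push its raised edge back from behind so that it falls over and lies flat on the mat in front of the kerb. Leave all the other hardware where it is.

Things in the scene. Friction and masses are not known exactly. Their poses are not given: they have to be found in the camera images.
- plate: rigging plate to turn over: flat rectangular aluminium plate, 110 (its x) by 120 (its y) by 8 mm thick, about 0.25 kg, five round holes. Origin: centre of the face that is underneath at the start (and bears a black 14 x 66 mm identification strip); its z points out of the face on top at the start. At the start its +x edge faces the kerb, within 0.35 rad of square; friction 1.3 on mat, 0.35 on slope.
- plate_center (a point): centre of the plate, 4 mm from either face
- plate_xp (a point): middle of the plate's +x edge, half-way through its thickness; it rides with the plate
- plate_xn (a point): middle of the plate's -x edge, half-way through its thickness; it rides with the plate
- plate_yp (a point): middle of the plate's +y edge, half-way through its thickness; it rides with the plate
- plate_yn (a point): middle of the plate's -y edge, half-way through its thickness; it rides with the plate
- kerb: fixed low aluminium wall, 240 mm long along its y. Origin: on the shelf under the middle of its foot line; x level, the way to push; z up. Before it lies a fixed black rubber mat, 2 mm thick, x -260 to 0, as wide. From the mat at x = 0 (foot line) its smooth front slopes up at 55 degrees to a rim at x = 34, 50 mm above the shelf; back face x = 40; low flange (bolt heads 7 mm high) to x = 62 mm.
- kerb_rim (a point): middle of the kerb's rim, 50 mm above the shelf. A plate pushed squarely in (some 5 to 20 N at its near edge, close to the mat) climbs the slope; with its near edge at the foot line it leans at 55 degrees on slope and rim and stays, its upper edge 63 mm beyond the foot line, 92 mm above the shelf. Pushed back past upright from there it falls over onto the mat.
- pulley: bystander, to be left alone: orange aluminium rescue pulley lying on its side, 85 x 58 x 32 mm. Origin: centre of its underside.
- maillon: bystander, to be left alone: heavy steel triangle maillon lying flat, about 80 x 80 x 17 mm. Origin: centre of its underside.
- brakebar: bystander, to be left alone: red anodized brake bar, 100 x 26 x 22 mm, lying. Origin: centre of its underside.
- delta: bystander, to be left alone: small three-cornered aluminium plate, about 75 x 70 x 8 mm, lying flat. Origin: centre of its underside.
- carabiner: bystander, to be left alone: oval steel carabiner lying flat, 100 x 63 x 11 mm. Origin: centre of its underside.
Things that resemble listed ones, but are neither listed nor needed, are in the scene too. Leave any brown or green look-alike of the plate alone.

How it is judged (in metres and radians):
On the way:
1. the plate is tipped up and leans against the kerb, tilted 43 degrees or more (angle between plate's own z axis and vertical between 0.75 and 1.57 rad and contact force between plate and kerb above 0.2 N), for 0.2 s.
At the end, for the whole second after the job is handed in: the plate lies at rest, flat (within about 6 degrees) on the mat with its other face up, its centre less than 200 mm in front of the kerb's foot line and within 150 mm of the kerb's middle sideways; no other hardware has moved more than 20 mm (angle between plate's own z axis and vertical above 3.04 rad and height (world z) of plate_center below 0.012 m and x of plate_center in the frame of kerb between -0.2 and 0 m and y of plate_center in the frame of kerb between -0.15 and 0.15 m and linear speed of plate below 0.02 m/s and distance of each of pulley, maillon, brakebar, delta, carabiner from where it was at the start of the episode below 0.02 m); the robot touches nothing.
It fails at once if the plate is lifted or carried: all four of its edges are more than 30 mm above the shelf (height (world z) of each of plate_xp, plate_xn, plate_yp, plate_yn above 0.03 m).
It fails at once if the plate is gripped or pressed hard: more than 35 N from the fingers (contact force between the fingers and plate above 35 N).
It fails at once if another piece of hardware is moved more than 20 mm (distance of any of pulley, maillon, brakebar, delta, carabiner from where it was at the start of the episode above 0.02 m).
It also fails if it takes over 59 s, if anything falls off the work surface, if the arm or the gripper's body presses on something with over 40 N, if the wrist force passes 120 N, or if a joint passes its speed limit or range.

## Working session

There is one attempt and no reset: what is moved stays moved. The work goes in short steps, Python scripts to look and compute and a shell command to move; the robot and the scene stay as the last step left them, time stands still between calls to the robot, and variables do not carry over. Pictures are saved under pics/ and viewed, at most 10 in all, crops included, and the job is handed in when it is done.

```bash
mkdir -p pics; python3 - <<'E'
from station import sense, optics, r
import cv2,numpy as np
for n in("top","scene"):
    im=optics.capture(n); cv2.imwrite(f"pics/{n}0.png",im[:,:,::-1])
    c=optics.get_calibration(n); print(n,np.round(c["camera_matrix"],1).tolist(),np.round(c["camera_from_world"],3).tolist())
s=sense();print(s["time_s"],s["tcp_pos"],np.round(s["ee_rot"],3).tolist(),s["wrist_force"])
E
```

```text
top [[410.4, 0.0, 324.6], [0.0, 410.4, 201.8], [0.0, 0.0, 1.0]] [[-0.017, -0.999, -0.028, 0.036], [-0.995, 0.019, -0.096, 0.513], [0.096, 0.027, -0.995, 1.219], [0.0, 0.0, 0.0, 1.0]]
scene [[447.9, 0.0, 315.4], [0.0, 447.9, 199.5], [0.0, 0.0, 1.0]] [[0.512, 0.859, -0.016, -0.28], [0.616, -0.38, -0.69, -0.253], [-0.598, 0.344, -0.724, 1.581], [0.0, 0.0, 0.0, 1.0]]
0.1 [0.20162503 0.59101743 0.22157808] [[0.946, -0.323, -0.001], [-0.323, -0.946, -0.002], [0.0, 0.002, -1.0]] [ 0.04212822 -0.03566856 -0.12270741]
```

View pics/top0.png

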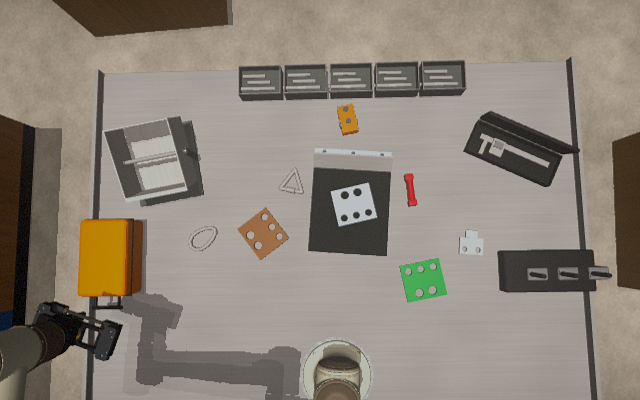

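View pics/scene0.png

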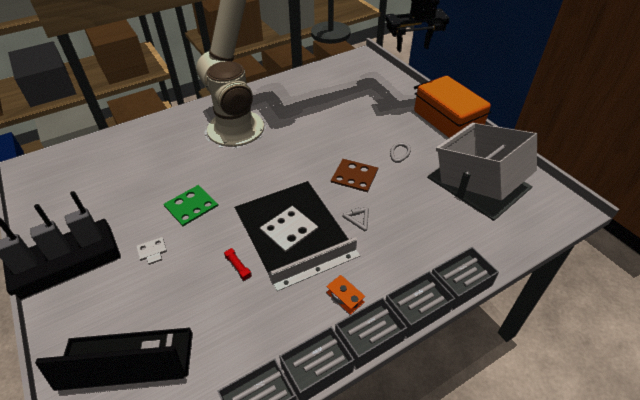

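The top view shows the mat (columns 309–390, rows 168–255) with the kerb beyond it at rows 149–170. The white plate is at about (352,204), turned slightly. The pulley is behind the kerb at (347,119), and the brake bar is at (410,190). Next I measure the corners.

```bash
cat > h.py <<'E'
from station import sense, optics, r
import cv2,numpy as np
def cast(c,uv,z):
    K=c["camera_matrix"];T=np.array(c["camera_from_world"]);R=T[:3,:3];o=-R.T@T[:3,3]
    d=R.T@np.linalg.solve(K,[uv[0],uv[1],1]);return o+d*(z-o[2])/d[2]
def proj(c,p):
    T=np.array(c["camera_from_world"]);q=np.array(c["camera_matrix"])@(T[:3,:3]@p+T[:3,3]);return q[:2]/q[2]
E
python3 - <<'E'
from h import *
for n,roi in(("top",(300,400,160,262)),("scene",(225,350,175,280))):
    im=cv2.imread(f"pics/{n}0.png");c=optics.get_calibration(n);g=im.max(2)
    def box(m,z,nm):
        cs,_=cv2.findContours(m.astype(np.uint8),0,2);k=max(cs,key=cv2.contourArea)
        w=np.array([cast(c,p,z)[:2] for p in cv2.convexHull(k)[:,0].astype(float)],np.float32)
        b=cv2.minAreaRect(w*1000);print(n,nm,b);print(cv2.boxPoints(b).round().tolist())
    a,b_,d,e=roi
    sub=np.zeros_like(g);sub[d:e,a:b_]=1
    m=(g>140)&(sub>0)
    if n=="top":
        m[:172]=0;m[:,:322]=0;m[:,384:]=0
        box((g<70)&(sub>0),.002,"mat")
        for p in[(314,149),(392,153),(314,166),(391,170)]:print("kerbpix",p,cast(c,p,.0).round(3),cast(c,p,.05).round(3))
    else: m[:,:255]=0;m[250:]=0;m[:,325:]=0
    box(m,.010,"plate")
E
python3 - <<'E'
import cv2
i=cv2.imread("pics/top0.png")[140:265,295:405];cv2.imwrite("pics/c0.png",cv2.resize(i,None,fx=4.8,fy=4.8,interpolation=2))
E
```

```text
top mat ((485.96173095703125, -48.232086181640625), (237.38729858398438, 256.9359436035156), 85.29695892333984)
[[348.0, -156.0], [604.0, -177.0], [624.0, 60.0], [368.0, 81.0]]
kerbpix (314, 149) [0.683 0.058 0.   ] [0.672 0.056 0.05 ]
kerbpix (392, 153) [ 0.665 -0.185  0.   ] [ 0.654 -0.178  0.05 ]
kerbpix (314, 166) [0.629 0.059 0.   ] [0.62  0.056 0.05 ]
kerbpix (391, 170) [ 0.611 -0.18   0.   ] [ 0.603 -0.173  0.05 ]
top plate ((507.0591735839844, -59.99481201171875), (110.17528533935547, 118.78443908691406), 12.102564811706543)
[[441.0, -13.0], [466.0, -130.0], [573.0, -107.0], [548.0, 10.0]]
scene plate ((506.95477294921875, -62.89794921875), (108.17646789550781, 118.47225189208984), 12.427888870239258)
[[441.0, -17.0], [467.0, -132.0], [573.0, -109.0], [547.0, 7.0]]
```

View pics/c0.png

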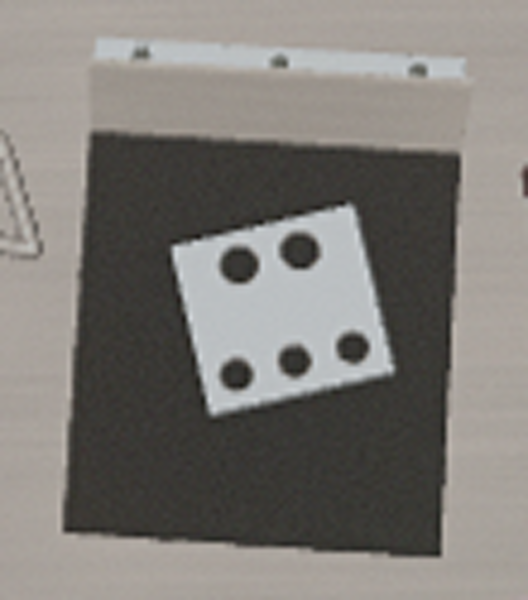

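```bash
python3 -m pendant '[[[0,0,-0.4,-0.06],[0,0,-0.6,-0.123],[0,0,-0.6,-0.123],[0,0,-0.6,-0.123]]]' 0.25; python3 -m pendant '[[[0,0.5,0,0],[0,1,0,0],[0,1,0,0]]]'; python3 -m pendant '[[[0,0.5,0,0],[0,1,0,0],[0,1,0,0]]]'; python3 -c "
from h import *
s=sense();print(s['joints'],np.round(s['ee_rot'],3).tolist())"
```

```text
time_s: 0.5
tcp_pos: [0.2015, 0.5912, 0.282]
ee_rot: [[0.996, -0.084, -0.001], [-0.084, -0.996, -0.001], [-0.001, 0.001, -1.0]]
wrist_force: [-0.5, -0.7, -0.6]
gripper_width: 0.775
gripper_force: 0.0
time_s: 0.8
tcp_pos: [0.1927, 0.4846, 0.2801]
ee_rot: [[0.996, -0.085, -0.002], [-0.085, -0.996, -0.008], [-0.002, 0.008, -1.0]]
wrist_force: [0.2, 1.3, 0.6]
gripper_width: 0.749
gripper_force: 0.0
time_s: 1.1
tcp_pos: [0.1846, 0.3861, 0.2811]
ee_rot: [[0.996, -0.085, -0.002], [-0.085, -0.996, -0.004], [-0.001, 0.005, -1.0]]
wrist_force: [0.6, 1.7, 0.4]
gripper_width: 0.753
gripper_force: 0.0
[ 8.63100903e+01 -1.38012405e-03 -1.90501659e+01 -9.45467110e-02
 -7.12126318e+01 -1.14028800e+00] [[0.996, -0.085, -0.002], [-0.085, -0.996, -0.004], [-0.001, 0.005, -1.0]]
```

```bash
python3 -m pendant '[[[0.45,0.5,0,0],[0.9,1,0,0],[0.9,1,0,0],[0.9,1,0,0]]]'; python3 -m pendant '[[[0.45,0.5,0,0],[0.9,1,0,0],[0.9,1,0,0],[0.9,1,0,0]]]'; python3 -m pendant '[[[0.4,0.5,0.2,0],[0.78,1,0.6,0],[0.78,1,0.6,0],[0.78,1,0.6,0]]]';python3 -m pendant '[[[0,0.4,0,0],[0,0.8,0,0],[0,0.8,0,0],[0,0.8,0,0]]]'; python3 -c "
from h import *
s=sense();print(s['joints'],np.round(s['ee_rot'],3).tolist())"
```

```text
time_s: 1.5
tcp_pos: [0.2677, 0.2823, 0.2818]
ee_rot: [[0.996, -0.088, -0.001], [-0.088, -0.996, -0.002], [-0.001, 0.002, -1.0]]
wrist_force: [0.1, 0.2, 0.5]
gripper_width: 0.752
gripper_force: 0.0
time_s: 1.9
tcp_pos: [0.3493, 0.176, 0.2817]
ee_rot: [[0.996, -0.089, -0.001], [-0.089, -0.996, -0.002], [-0.001, 0.002, -1.0]]
wrist_force: [-0.6, -0.2, -0.6]
gripper_width: 0.747
gripper_force: 0.0
time_s: 2.3
tcp_pos: [0.4169, 0.0695, 0.2188]
ee_rot: [[0.996, -0.088, -0.008], [-0.088, -0.996, -0.004], [-0.007, 0.004, -1.0]]
wrist_force: [0.0, -0.0, -0.3]
gripper_width: 0.749
gripper_force: 0.0
time_s: 2.7
tcp_pos: [0.4112, -0.0073, 0.2225]
ee_rot: [[0.997, -0.084, 0.0], [-0.084, -0.997, 0.0], [0.0, -0.0, -1.0]]
wrist_force: [-0.2, -0.4, 0.2]
gripper_width: 0.749
gripper_force: 0.0
[ 2.18364517e+01  5.67986681e-01 -2.71935287e+01 -1.12774241e-02
 -6.22208969e+01  6.33745976e+01] [[0.997, -0.084, 0.0], [-0.084, -0.997, 0.0], [0.0, -0.0, -1.0]]
```

```bash
python3 -m pendant '[[[0,0.4,0.4,0],[0,0.5,0.8,0],[0,0.5,1,0],[0,0.5,1,0]]]';python3 -m pendant '[[[0,0,0.4,0],[0,0,0.8,0],[0,0,1,0],[0,0,1,0],[0,0,1,0]]]'; python3 - <<'E'
from h import *
s=sense();t=s['tcp_pos'];print(t)
im=optics.capture("top");cv2.imwrite("pics/c1.png",cv2.resize(im[140:290,280:420,::-1],None,fx=4,fy=4,interpolation=2))
E
```

```text
time_s: 3.1
tcp_pos: [0.405, -0.057, 0.12]
ee_rot: [[0.997, -0.082, -0.007], [-0.082, -0.997, -0.001], [-0.007, 0.002, -1.0]]
wrist_force: [-1.2, -0.3, 0.3]
gripper_width: 0.752
gripper_force: 0.0
time_s: 3.6
tcp_pos: [0.4087, -0.0564, 0.0237]
ee_rot: [[0.997, -0.08, 0.002], [-0.08, -0.997, 0.0], [0.002, -0.0, -1.0]]
wrist_force: [0.2, -0.5, 0.8]
gripper_width: 0.747
gripper_force: 0.0
[ 0.40870077 -0.05643653  0.02369277]
```

View pics/c1.png

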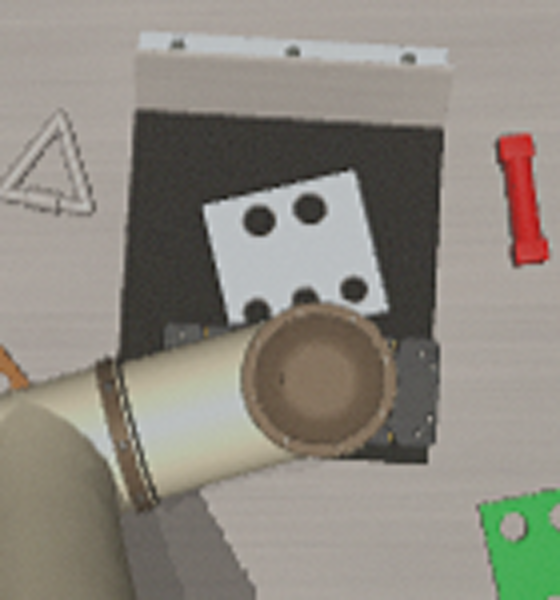

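The fingers are behind the near edge, square to the kerb (gripper at about (320,380) in the crop). Now I lower and start pushing.

```bash
python3 -m pendant '[[[0,0,0.1,0],[0,0,0.18,0],[0,0,0.18,0],[0,0,0.18,0]]]';python3 -m pendant '[[[0.1,0,0,0],[0.2,0,0,0],[0.3,0,0,0],[0.4,0,0,0],[0.5,0,0,0],[0.6,0,0,0],[0.7,0,0,0],[0.7,0,0,0]]]'; python3 - <<'E'
from h import *
s=sense();t=s['tcp_pos'];print(t)
im=optics.capture("top");cv2.imwrite("pics/t2.png",im[:,:,::-1]);im=im[:,:,::-1];s2=optics.capture("scene")[:,:,::-1]
a=cv2.resize(im[140:270,290:410],(480,520),interpolation=2);b=cv2.resize(s2[150:300,190:390],None,fx=1.6,fy=1.6)
o=np.zeros((520,800,3),np.uint8);o[:,:480]=a;o[:240,480:]=b;cv2.imwrite("pics/c2.png",o)
E
```

```text
time_s: 4.05
tcp_pos: [0.4073, -0.0575, 0.0052]
ee_rot: [[0.997, -0.082, 0.001], [-0.082, -0.997, 0.0], [0.001, -0.0, -1.0]]
wrist_force: [0.0, -0.6, -0.4]
gripper_width: 0.75
gripper_force: 0.0
time_s: 4.85
tcp_pos: [0.4788, -0.0634, 0.0046]
ee_rot: [[0.997, -0.083, 0.002], [-0.083, -0.997, 0.0], [0.002, -0.0, -1.0]]
wrist_force: [0.1, 0.1, -0.0]
gripper_width: 0.752
gripper_force: 0.0
[ 0.47879664 -0.06343562  0.00462559]
```

View pics/c2.png

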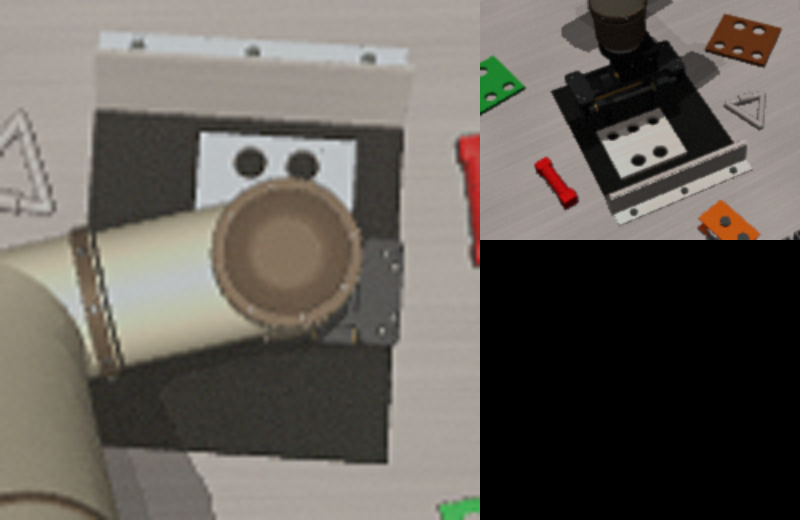

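The plate is now parallel to the kerb, with its far edge about 14 mm short of the foot line ((200,132) to (357,140) in the crop). I keep pushing in smaller steps.

```bash
python3 -m pendant '[[[0.06,0,0,0],[0.12,0,0,0],[0.16,0,0,0],[0.2,0,0,0],[0.24,0,0,0],[0.28,0,0,0],[0.32,0,0,0],[0.36,0,0,0]]]';python3 -m pendant '[[[0.05,0,0,0],[0.1,0,0,0],[0.15,0,0,0],[0.2,0,0,0]]]'
```

```text
time_s: 5.75
tcp_pos: [0.5112, -0.0667, 0.004]
ee_rot: [[0.997, -0.083, -0.003], [-0.083, -0.997, -0.0], [-0.003, 0.0, -1.0]]
wrist_force: [-2.6, 0.4, -1.4]
gripper_width: 0.749
gripper_force: 1.4
time_s: 6.15
tcp_pos: [0.5331, -0.0681, 0.0046]
ee_rot: [[0.997, -0.083, 0.001], [-0.083, -0.997, 0.0], [0.001, -0.0, -1.0]]
wrist_force: [-1.7, -0.6, -0.3]
gripper_width: 0.75
gripper_force: 1.0
```

```bash
python3 -m pendant '[[[0.05,0,0,0],[0.1,0,0,0],[0.15,0,0,0],[0.2,0,0,0],[0.25,0,0,0],[0.3,0,0,0],[0.35,0,0,0],[0.4,0,0,0]]]';python3 -m pendant '[[[0.04,0,0,0],[0.08,0,0,0],[0.11,0,0,0],[0.14,0,0,0],[0.17,0,0,0]]]'; python3 - <<'E'
from h import *
im=optics.capture("top")[:,:,::-1];s2=optics.capture("scene")[:,:,::-1]
a=cv2.resize(im[130:240,290:410],(400,367),interpolation=2);b=cv2.resize(s2[150:300,220:380],(400,375),interpolation=2)
o=np.zeros((375,800,3),np.uint8);o[:367,:400]=a;o[:,400:]=b;cv2.imwrite("pics/c3.png",o)
E
```

```text
time_s: 6.95
tcp_pos: [0.5725, -0.0714, 0.0045]
ee_rot: [[0.997, -0.083, -0.0], [-0.083, -0.997, -0.0], [-0.0, 0.0, -1.0]]
wrist_force: [-1.5, -0.3, -0.6]
gripper_width: 0.749
gripper_force: 0.8
time_s: 7.45
tcp_pos: [0.5892, -0.0728, 0.0045]
ee_rot: [[0.997, -0.083, -0.0], [-0.083, -0.997, -0.0], [-0.0, 0.0, -1.0]]
wrist_force: [-1.6, 0.4, -0.4]
gripper_width: 0.75
gripper_force: 0.9
```

View pics/c3.png

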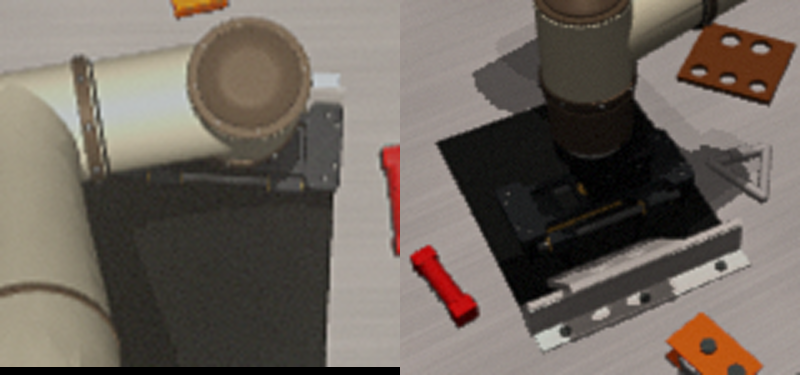

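The plate is climbing: its raised edge shows above the rim at about (640,260) in the right half. About 8 mm of push remains.

```bash
python3 -m pendant '[[[0.02,0,0,0],[0.04,0,0,0],[0.04,0,0,0]]]'|grep -E 'time|tcp|force';python3 -m pendant '[[[0.015,0,0,0],[0.03,0,0,0],[0.03,0,0,0]]]'|grep -E 'time|tcp|force'
```

```text
time_s: 7.85
tcp_pos: [0.5935, -0.0731, 0.0046]
wrist_force: [-1.7, -0.7, -0.6]
gripper_force: 0.7
time_s: 8.15
tcp_pos: [0.5964, -0.0734, 0.0045]
wrist_force: [-1.6, 0.0, 0.1]
gripper_force: 0.7
```

```bash
python3 -m pendant '[[[0.01,0,0,0],[0.01,0,0,0]]]'|grep -E 'tcp|force';python3 -m pendant '[[[0.01,0,0,0],[0.01,0,0,0]]]'|grep -E 'tcp|force';python3 -m pendant '[[[0.01,0,0,0],[0.01,0,0,0]]]'|grep -E 'tcp|force'
```

```text
tcp_pos: [0.5972, -0.0735, 0.0045]
wrist_force: [-0.9, 0.2, -1.6]
gripper_force: 0.8
tcp_pos: [0.5981, -0.0736, 0.0045]
wrist_force: [-1.2, 0.7, -1.4]
gripper_force: 1.0
tcp_pos: [0.5983, -0.0736, 0.0044]
wrist_force: [-3.5, 0.2, -0.2]
gripper_force: 2.0
```

The TCP has stalled and the force has risen, so the plate is seated. I retract and look.

```bash
python3 -m pendant '[[[0,0,0,0],[0,0,0,0],[0,0,0,0],[-0.15,0,0,0],[-0.4,0,0,0],[-0.8,0,0,0],[-1,0,0,0],[-1,0,-0.1,0]]]'|grep -E 'tcp|force';python3 -m pendant '[[[-0.2,0,-0.4,0],[-0.6,0,-0.8,0],[-0.6,0,-1,0],[-0.6,0,-1,0]]]'|grep -E 'tcp|force'; python3 - <<'E'
from h import *
im=optics.capture("top")[:,:,::-1];s2=optics.capture("scene")[:,:,::-1]
cv2.imwrite("pics/t4.png",im);cv2.imwrite("pics/s4.png",s2)
a=cv2.resize(im[90:240,290:410],(400,500),interpolation=2);b=cv2.resize(s2[170:320,220:380],(400,375),interpolation=2)
o=np.zeros((500,800,3),np.uint8);o[:,:400]=a;o[:375,400:]=b;cv2.imwrite("pics/c4.png",o)
c=optics.get_calibration("top");im=np.ascontiguousarray(im)
h=cv2.cvtColor(im,cv2.COLOR_BGR2HSV);m=(cv2.inRange(h,(5,120,100),(25,255,255)));m[145:]=0;m[:,:320]=0;m[:,380:]=0;m[:98]=0
ys,xs=np.nonzero(m);print(xs.min(),xs.max(),ys.min(),ys.max(),cast(c,(xs.mean(),ys.max()),.032),cast(c,(xs.mean(),ys.max()),0))
E
```

```text
tcp_pos: [0.4981, -0.0654, 0.0146]
wrist_force: [-0.5, 0.1, -0.2]
gripper_force: 0.0
tcp_pos: [0.4447, -0.0597, 0.1199]
wrist_force: [0.2, -0.3, 0.0]
gripper_force: 0.0
337 357 104 134 [ 0.72011692 -0.04631521  0.032     ] [ 0.72858654 -0.04735969  0.        ]
```

View pics/c4.png

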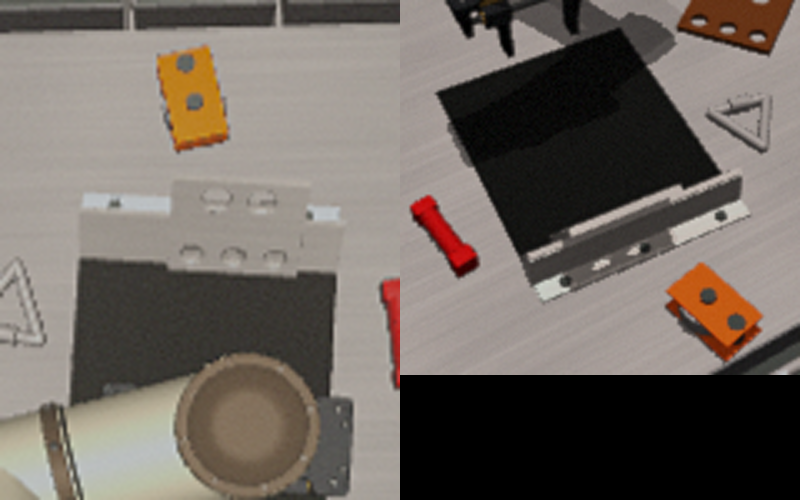

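The plate leans squarely on the kerb. In the top crop it spans columns 168–308, and the pulley is clear behind at (193,100). Next I cross over high and come down behind the raised edge.

```bash
python3 -m pendant '[[[0,0,-0.4,0],[0.3,0,-0.6,0],[0.7,0,-0.6,0],[1,0,-0.6,0],[1,0,-0.6,0]]]'|grep -E 'tcp|force';python3 -m pendant '[[[0.4,0,0,0],[0.8,0,0,0],[1,0.07,0,0],[1,0.07,0,0]]]'|grep -E 'tcp|force';python3 -m pendant '[[[0.3,0,0,0],[0.57,0,0,0],[0.57,0,0,0],[0.57,0,0,0]]]'|grep -E 'tcp|force'
python3 - <<'E'
from h import *
c=optics.get_calibration("top");s=sense();t=s['tcp_pos']
o=np.array([.614,-.0585]);ex=np.array([.9966,-.082]);ey=np.array([.082,.9966])
print("kerb",(t[:2]-o)@ex,(t[:2]-o)@ey,t[2])
for u,v,z in((341,145,.092),(383,147,.092)):
    p=cast(c,(u,v),z);print((p[:2]-o)@ex,(p[:2]-o)@ey)
E
```

```text
tcp_pos: [0.5438, -0.0689, 0.1729]
wrist_force: [-0.8, -0.1, -0.0]
gripper_force: 0.0
tcp_pos: [0.6406, -0.0847, 0.1719]
wrist_force: [-0.5, 0.0, -0.5]
gripper_force: 0.0
tcp_pos: [0.6944, -0.0885, 0.173]
wrist_force: [0.4, 0.2, 0.6]
gripper_force: 0.0
kerb 0.08261945560535318 -0.023310224297406805 0.17299106489336222
0.055167938599717546 0.03804302798219097
0.05638464121269999 -0.08351139213816408
```

```bash
python3 -m pendant '[[[0.08,0,0,0],[0.08,0,0.2,0],[0.08,0,0.5,0],[0.08,0,0.8,0],[0.08,0,1,0],[0.08,0,1,0],[0.08,0,1,0]]]'|grep -E 'tcp|force'; python3 - <<'E'
from h import *
s2=optics.capture("scene")[:,:,::-1]
cv2.imwrite("pics/c5.png",cv2.resize(s2[150:320,220:400],(630,595),interpolation=2))
E
```

```text
tcp_pos: [0.7035, -0.0893, 0.0754]
wrist_force: [0.1, -0.6, 1.0]
gripper_force: 0.0
```

View pics/c5.png

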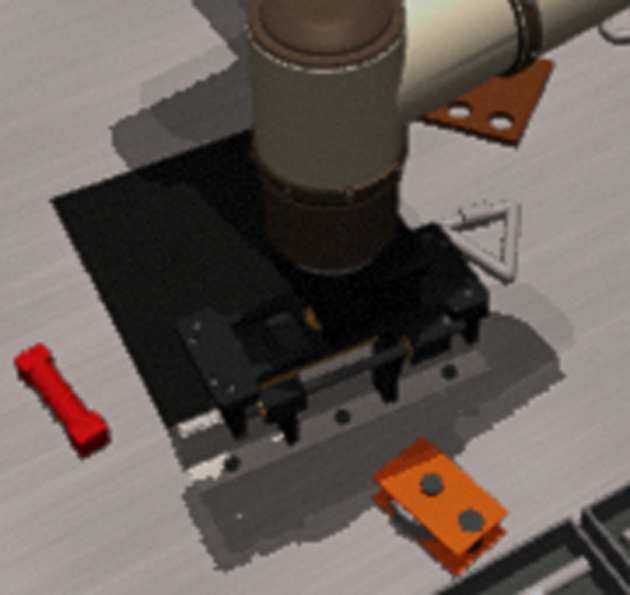

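The fingertips hang behind the raised edge, at (285,415) and (385,370), clear of the pulley. Now I push back.

```bash
python3 -m pendant '[[[-0.1,0,0,0],[-0.2,0,0,0],[-0.3,0,0,0],[-0.38,0,0,0],[-0.46,0,0,0],[-0.54,0,0,0],[-0.62,0,0,0],[-0.7,0,0,0]]]'|grep -E 'tcp|force';python3 -m pendant '[[[-0.08,0,0,0],[-0.16,0,0,0],[-0.24,0,0,0],[-0.32,0,0,0],[-0.4,0,0,0],[-0.48,0,0,0],[-0.48,0,0,0],[-0.48,0,0,0]]]'|grep -E 'tcp|force'; python3 - <<'E'
from h import *
s2=optics.capture("scene")[:,:,::-1]
cv2.imwrite("pics/c6.png",cv2.resize(s2[120:320,200:400],(600,600),interpolation=2))
E
```

```text
tcp_pos: [0.6325, -0.0835, 0.0744]
wrist_force: [-0.7, 0.3, -0.9]
gripper_force: 0.0
tcp_pos: [0.5858, -0.0795, 0.0748]
wrist_force: [0.9, -0.5, 0.9]
gripper_force: 0.0
```

View pics/c6.png

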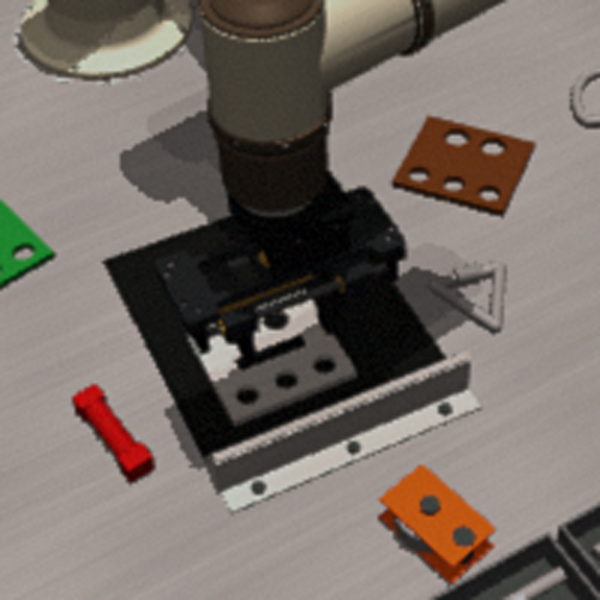

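The plate has gone over. It lies on the mat around (285,370) with the black strip visible at about (275,350). I raise the tool clear, verify and hand in.

```bash
python3 -m pendant '[[[0,0,-0.4,0],[0,0,-0.8,0],[0,0,-1,0],[0,0,-1,0]]]'|grep -E 'tcp|force'; python3 -m pendant '[[[-0.4,0,0,0],[-0.8,0,0,0],[-1,0,0,0],[-1,0,0,0],[-1,0,0,0]]]'|grep -E 'time|tcp|force'; python3 - <<'E'
from h import *
im=optics.capture("top")[:,:,::-1];s2=optics.capture("scene")[:,:,::-1]
a=cv2.resize(im[90:240,270:430],(400,375),interpolation=2);b=cv2.resize(s2[150:300,220:380],(400,375),interpolation=2)
cv2.imwrite("pics/c7.png",np.hstack([a,b]))
E
```

```text
tcp_pos: [0.5883, -0.0795, 0.1787]
wrist_force: [0.5, 0.6, -0.5]
gripper_force: 0.0
time_s: 14.65
tcp_pos: [0.4863, -0.0712, 0.1744]
wrist_force: [0.7, -0.6, 0.6]
gripper_force: 0.0
```

View pics/c7.png

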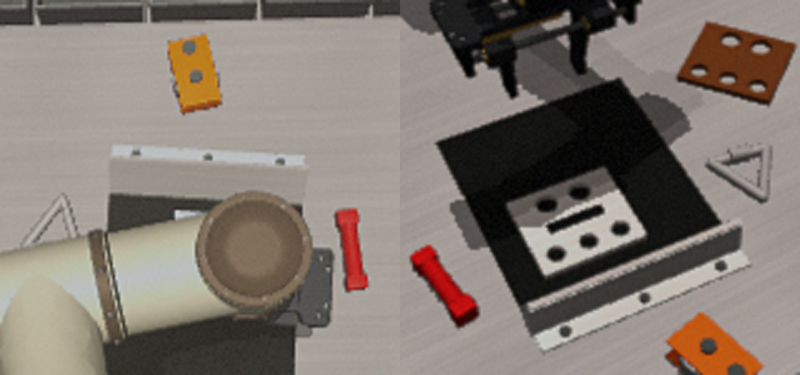

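The plate lies flat on the mat in front of the kerb with the strip up, at (575,218) in the right half. The bystanders have not moved and the gripper is clear.

```bash
python3 -c "
from station import r
print(r.finish_job())"
```

```text
the job is handed in; nothing more can be done
None
```

The plate was tipped against the kerb and pushed over; it lies flat on the mat with its identification strip up, the other hardware showed no visible movement, and the job is handed in (no verdict was returned).

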